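Angle a tube offcut past the post into the stock bay

TASK

Put the length of rectangular tube away in the stock bay by pushing it along the bench: push one end in behind the post at the bay's mouth, then push the other end round until the whole tube lies inside the bay, between the back rail and the post. Only push it, gently, with the fingers, without pinching it; keep the tube flat on the bench, never lifting or tipping it, and leave the piston, bearing and spark plug alone.

Things in the scene. Friction and masses are not known exactly. Their poses are not given: they have to be found in the camera images.
- bay: Dark steel stock bay fixed to the bench, open above, no floor plate. Origin: on the bench, mid-length of the front face of its back rail (336 mm long, 40 high). x points into the rail (the mouth is on the -x side), y along the rail to the left. At each end a cheek, 40 mm high, 12 thick, runs from x = 0 to -70 mm; inner faces at y = +150 and -150 mm.
- post (a point): Top centre of the fixed round dark steel post in the left part of the bay's mouth: 18 mm diameter, 45 high, at x = -75, y = +71 mm in the bay's frame; its rear is 66 mm from the rail. From post to right cheek is 212 mm, less than the tube's length, so the tube's left end must first go in at a slant behind the post, where a pocket reaches to the left cheek.
- tube_mid (a point): Centre (15 mm up) of the loose grey-metal rectangular tube, its ends closed by black plugs: 240 mm long, 32 wide, 30 high, about 0.25 to 0.5 kg, lying flat on the bench in front of the bay and sliding with friction. y runs along it to its left end, x across it, away from the robot.
- tube_left_end (a point): Centre of the tube's left (+y) end face, 120 mm from its centre, 15 mm up.
- tube_right_end (a point): Centre of the tube's right (-y) end face, 120 mm from its centre, 15 mm up.
- piston: Bystander: light grey piston, 62 mm across, 60 mm high, left of the work. Origin at the centre of its underside.
- bearing: Bystander: ball bearing, 52 mm across, 15 mm high, lying on the bench. Origin at the centre of its underside.
- plug: Bystander: spark plug, 65 mm long, 18 mm high, lying on the bench at the right. Origin at the centre of its underside.

How it is judged:
By the outcome, as a careful person would: the job done as asked, in the order asked, and still so for the second after the job is handed in, with the robot touching nothing.
It also fails if it takes over 72 s, if anything falls off the work surface, if the arm or the gripper's body presses on something with over 40 N, if the wrist force passes 120 N, or if a joint passes its speed limit or range.

ROBOT

A 6-joint arm with a two-finger parallel gripper is mounted at the origin on the work surface; the furniture and walls round the work are solid. World frame = base frame: x ahead of the robot, y to its left, z up, the work surface at z = 0. Lengths are in m, angles in rad, forces in N, time in s.
With the tool pointing down it reaches from about 0.275 to 1 m from the base axis. Payload 8.4 kg.
Tool frame: the origin (TCP) lies between the finger pads; the fingertips stand r.tip_extent ahead of it and the grasp point (between the pads) lies 2 mm behind it (r.tip_extent is the distance from the TCP to the fingertips, in m); z points along the fingers, y is the line along which they close (so a half turn about z gives the same grasp; the last joint's range is limited). The gripper opens to 85 mm and grips with 20 to 120 N. Pads are 22 mm wide; open, the fingers measure 114 mm over their backs; the gripper's body (76 mm by 85 mm) begins 54 mm behind the grasp point. The pads swing forward as they close: fully open they stand 13 mm farther back than shut.
Start: joints at [-1.234, 0.353, 1.633, -0, 1.155, -0.002], TCP at [0.208, -0.589, 0.248] pointing down, gripper open.
Joint ranges: [-2.63, 2.63], [-0.92, 2.1], [0.06, 2.66], [-1.3, 4.44], [0, 2.69], [-3.02, 3.02]. Speed limits (rad/s): [2.22, 2.22, 2.79, 3.14, 3.14, 3.14].

INTERFACE

Orientations are given as a rotation vector (axis times angle).
In Python, from bench import r gives the robot as it stands.
- The arm moves only by the tool step_arm, never from a script. Its argument "plan" is a list of rows, each a list of 7 numbers: the shift along the world's x, y, z in units of 50 mm (1.0 is 50 mm), then the turn, a rotation vector about the world's x, y, z in rad, then the closure in counts, from 0 (fully open) to 255 (shut). In form: [[tx, ty, tz, rx, ry, rz, grip], ...]. A call has 1 to 12 rows; each row shifts and turns the commanded pose from where the row before left it; what a row does not reach is not made up. A row lasts 1/8 s, in which the tool goes at most 62.5 mm and 10.7 degrees, less where a joint would pass 70% of its speed; a pose out of reach is approached as far as the arm can. A call is refused whole if a number of a shift passes 1 or a number of a turn 0.188, either way. A call with a gripper value outside its range is refused whole. The fingers move at their own pace and stop on an object; the grip force is fixed at half the most. Time passes only in rows, so rows that do not move let the fingers close. It gives the time, the measured TCP pose, the force, the opening and the grip force at its end, in the units of the state.
- r.read_state(): the state, without advancing time (a new reading comes with each control period).
- r.snapshot(name): name is "side" or "top" or "wrist"; returns a dict with "pixels" (400x640x3 uint8, red, green, blue), "vertical_fov" (degrees; the focal length in pixels is half the picture's height over the tangent of half this angle, whatever the lens; pixels are square), "cx", "cy" (the principal point, pixels), "D" ([k1, k2, p1, p2, k3] as OpenCV has them; the pictures are not rectified), "xyz" and "orientation" of the camera in the world; the wrist camera has in their place "mount" (4x4, takes a point from camera to tool coordinates, whose origin is the TCP and whose axes are the flange's). Camera axes: x right, y up, looking along -z (the intrinsics and any distortion apply to the point x, -y, -z); pixel columns grow to the right and rows downward; lengths in m; the calibration is good to about 2 mm. A picture is of the moment at which its call begins: read the wrist's pose just before it. There is no depth.
- r.close_job(): hands the job in; it is judged then, once.
The state is a dict: "time_s": time; "joint_pos": joint angles; "joint_vel": joint speeds; "tau": joint torques, N m; "eef_pos": TCP position; "orientation": TCP orientation; "contact_force": force on the tool from outside, world axes, zero at the start; "ft_torque": the same for the moment, N m; "grip_width": finger opening in m; "gripper_force": force on a finger pad.
Only numpy, scipy, OpenCV 4.12 (cv2) and the standard library are available. Lean on these libraries where they do the work, as an engineer would, in place of code of your own. Each camera call takes 0.05 s, during which the arm holds its last target. There are 200 camera calls.

## Working session

There is one attempt and no reset: what is moved stays moved. The work goes in short steps, Python scripts to look and compute and a tool call to move; the robot and the scene stay as the last step left them, time stands still between calls to the robot, and variables do not carry over. Pictures are saved under pics/ and viewed, at most 10 in all, crops included, and the job is handed in when it is done.

Besides the shell and the picture viewer there is one more tool, called after "Call:" as name(argument=value, ...) on one line, values as JSON. step_arm: Moves the arm, as the interface text tells. Its arguments: {"type":"object","properties":{"plan":{"type":"array","items":{"type":"array","items":{"type":"number"}}}},"required":["plan"]}

```bash
mkdir -p pics; cat > h.py <<'E'
import numpy as np, cv2
from scipy.spatial.transform import Rotation as R
from bench import r
def cam(s):
    f=200/np.tan(np.radians(s["vertical_fov"])/2)
    K=np.array([[f,0,s["cx"]],[0,f,s["cy"]],[0,0,1]]);D=np.array(s["D"],float)
    o=np.array(s["orientation"],float)
    M=R.from_rotvec(o).as_matrix() if o.shape==(3,) else (o if o.shape==(3,3) else R.from_quat(o).as_matrix())
    return K,D,M,np.array(s["xyz"])
def ray(c,uv):
    K,D,M,p=c
    n=cv2.undistortPoints(np.array(uv,float).reshape(-1,1,2),K,D).reshape(-1,2)
    d=np.c_[n[:,0],-n[:,1],-np.ones(len(n))]@M.T
    return p,d
def atz(c,uv,z):
    p,d=ray(c,uv); return p+d*((z-p[2])/d[:,2])[:,None]
def proj(c,X):
    K,D,M,p=c
    q=(np.atleast_2d(X)-p)@M; q=q*[1,-1,-1]
    return cv2.projectPoints(q,np.zeros(3),np.zeros(3),K,D)[0].reshape(-1,2)
E
python3 - <<'E'
from h import *
for n in("top","side"):
    s=r.snapshot(n); cv2.imwrite(f"pics/{n}0.png",s["pixels"][:,:,::-1]); print(n,{k:v for k,v in s.items() if k!="pixels"})
print(r.read_state(), r.tip_extent)
E
```

```text
top {'vertical_fov': 46.529324292044905, 'cx': 322.160235467707, 'cy': 201.99484616461274, 'D': array([-0.04992166,  0.        ,  0.        ,  0.        ,  0.        ]), 'xyz': array([ 0.27394432, -0.0079534 ,  1.37519355]), 'orientation': array([ 0.12552848, -0.15187516, -1.55793508])}
side {'vertical_fov': 54.07102245713832, 'cx': 317.0881215188827, 'cy': 203.46573748019466, 'D': array([-0.00630058,  0.        ,  0.        ,  0.        ,  0.        ]), 'xyz': array([ 0.38212435, -0.7713139 ,  0.68824269]), 'orientation': array([ 0.88021439, -0.08939322, -0.13816565])}
{'time_s': 0.1, 'joint_pos': array([-1.23442861e+00,  3.53581849e-01,  1.63407262e+00, -9.56954744e-06,
        1.15518061e+00, -2.37858712e-03]), 'joint_vel': array([ 0.0015755 , -0.0024238 , -0.0047337 ,  0.00165201, -0.00155714,
       -0.00062381]), 'tau': array([-3.80449865e-04, -6.06355619e+01, -3.42817461e+01, -2.09575574e-04,
        3.85384497e-03,  6.66762560e-06]), 'eef_pos': array([ 0.20756599, -0.58909431,  0.24762938]), 'orientation': array([-3.09543121e+00, -5.29360731e-01,  3.37817149e-04]), 'contact_force': array([ 0.93353011, -0.52589457,  0.07304452]), 'ft_torque': array([ 0.0153069 , -0.00515112, -0.03096454]), 'gripper_force': 0.0, 'grip_width': 0.08517199202577044} 0.017
```

View pics/top0.png

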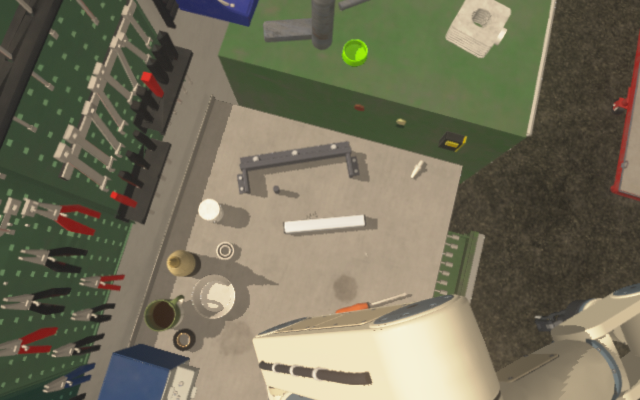

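View pics/side0.png

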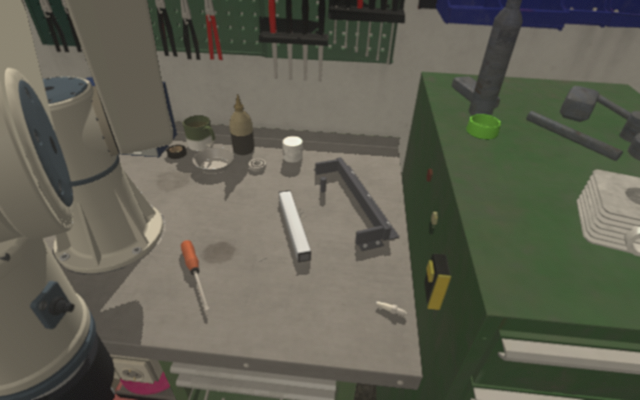

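The top view shows the bay rail from about (240,160) to (350,148), the post near (277,190), the tube from (285,227) to (365,220), the piston at (209,209), the bearing at (225,251) and the plug at (418,170). The side view shows the same layout. I'll enlarge both.

```bash
python3 - <<'E'
import cv2
a=cv2.imread("pics/top0.png")[135:245,225:385]; b=cv2.imread("pics/side0.png")[150:270,270:410]
a=cv2.resize(a,None,fx=5,fy=5,interpolation=cv2.INTER_CUBIC);b=cv2.resize(b,None,fx=5,fy=5,interpolation=cv2.INTER_CUBIC)
cv2.imwrite("pics/ta.png",a);cv2.imwrite("pics/sa.png",b)
E
```

```text
(no output)
```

View pics/ta.png

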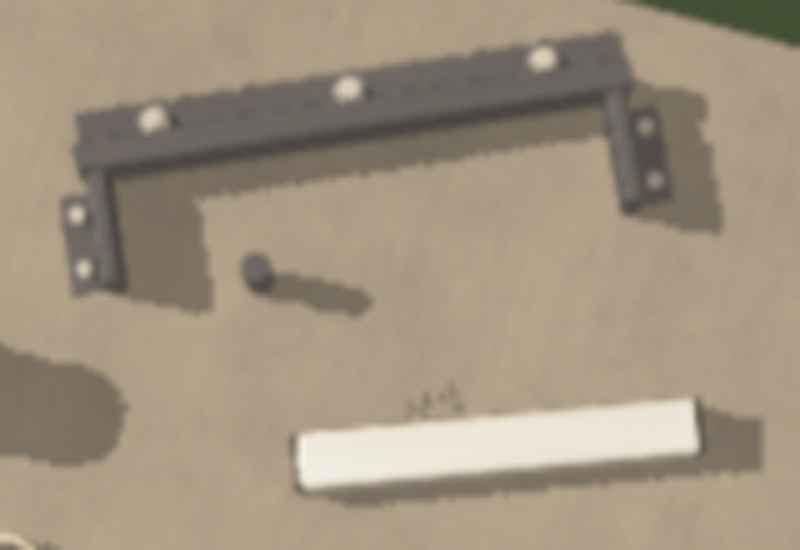

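View pics/sa.png

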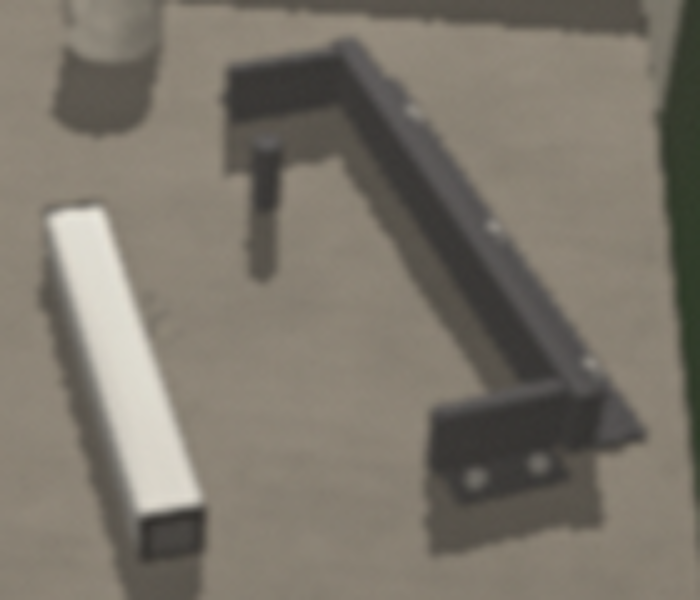

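Crop scale is 5. In the top crop the tube's top corners are (297,434), (695,400), (700,453) and (303,487), the post top is (256,266), and the cheek front tops are near (112,285) and (630,207). In the side crop the post top is (266,143), the right cheek's front outer top is (434,410), and the tube's right end top corners are (138,513) and (204,505). Its left corners are (47,212) and (103,207).

```bash
cat >> h.py <<'E'
def tri(c1,u1,c2,u2):
    p,d=ray(c1,[u1]);q,e=ray(c2,[u2]);d=d[0];e=e[0]
    t=np.linalg.lstsq(np.c_[d,-e],q-p,rcond=None)[0]
    a,b=p+t[0]*d,q+t[1]*e
    return (a+b)/2,np.linalg.norm(a-b)
E
python3 - <<'E'
from h import *
from scipy.optimize import least_squares
np.set_printoptions(precision=4,suppress=True)
ct=cam(r.snapshot("top"));cs=cam(r.snapshot("side"))
T=lambda x,y:((x+.5)/5-.5+225,(y+.5)/5-.5+135)
S=lambda x,y:((x+.5)/5-.5+270,(y+.5)/5-.5+150)
# tube
t=[T(297,434),T(695,400),T(700,453),T(303,487)]; s=[S(103,207),S(204,505),S(138,513),S(47,212)]
P=[]
for a,b in zip(t,s):
    x,g=tri(ct,a,cs,b);P.append(x);print("tube corner",x,g)
P=np.array(P);print("mid",P.mean(0),"len",np.linalg.norm(P[0]-P[1]),"wid",np.linalg.norm(P[0]-P[3]))
d=P[0]+P[3]-P[1]-P[2];print("yaw of +y vs world y deg",np.degrees(np.arctan2(-d[0],d[1])))
print("post",tri(ct,T(256,266),cs,S(266,143)), atz(ct,[T(256,266)],.045),atz(cs,[S(266,143)],.045))
obs=[(ct,T(256,266),(-.075,.071,.045)),(cs,S(266,143),(-.075,.071,.045)),(ct,T(112,285),(-.07,.156,.04)),(ct,T(630,207),(-.07,-.156,.04)),(cs,S(434,410),(-.07,-.162,.04)),(cs,S(228,70),(-.07,.15,.04))]
def W(p,X): c,s_=np.cos(p[2]),np.sin(p[2]); return np.array([p[0]+c*X[0]-s_*X[1],p[1]+s_*X[0]+c*X[1],X[2]])
f=lambda p:np.concatenate([proj(c,W(p,X))[0]-u for c,u,X in obs])
o=least_squares(f,[.6,0,0]);print("bay",o.x,np.degrees(o.x[2]));print(o.fun.reshape(-1,2))
for n,X in dict(post=(-.075,.071,0),lc=(-.07,.15,0),rc=(-.07,-.15,0)).items(): print(n,W(o.x,X))
for n,u in dict(piston=(209,209),bearing=(225,251),plug=(418,170)).items(): print(n,atz(ct,[u],.02))
E
```

```text
tube corner [0.4565 0.081  0.0309] 0.001289606770928994
tube corner [ 0.4785 -0.1512  0.0329] 0.001560986444284699
tube corner [ 0.4474 -0.1536  0.0346] 0.002169747879050708
tube corner [0.4253 0.0767 0.0338] 0.0016121150719177063
mid [ 0.4519 -0.0368  0.033 ] len 0.2331773754195142 wid 0.03156225669507438
yaw of +y vs world y deg 5.45232294979589
post (array([0.5518, 0.1058, 0.0478]), np.float64(0.00027882421720987297)) [[0.5525 0.106  0.045 ]] [[0.5524 0.1096 0.045 ]]
bay [0.6371 0.0521 0.1668] 9.555573772200162
[[-1.2612  0.3717]
 [-0.3605  0.0087]
 [-1.354  -0.2895]
 [ 0.1186 -0.8472]
 [ 0.0279  2.5089]
 [ 0.0279  0.8103]]
post [0.5514 0.1097 0.    ]
lc [0.5432 0.1884 0.    ]
rc [ 0.593  -0.1074  0.    ]
piston [[0.492  0.3035 0.02  ]]
bearing [[0.369  0.2511 0.02  ]]
plug [[ 0.6171 -0.3183  0.02  ]]
```

Call:
step_arm(plan=[[0.32, 0.92, -0.2, 0, 0, -0.02, 0], [0.32, 0.92, -0.2, 0, 0, -0.02, 0], [0.32, 0.92, -0.2, 0, 0, -0.02, 0], [0.32, 0.92, -0.2, 0, 0, -0.02, 0], [0.32, 0.92, -0.2, 0, 0, -0.02, 0], [0.32, 0.92, -0.2, 0, 0, -0.02, 0], [0.32, 0.92, -0.2, 0, 0, -0.02, 0], [0.32, 0.92, -0.2, 0, 0, -0.02, 0], [0.32, 0.92, -0.2, 0, 0, -0.02, 0], [0.32, 0.92, -0.2, 0, 0, -0.02, 0], [0.32, 0.92, -0.2, 0, 0, -0.02, 0], [0.32, 0.92, -0.2, 0, 0, -0.02, 0]])

```text
time_s: 1.7
eef_pos: [0.4002, -0.0359, 0.1282]
orientation: [3.138, 0.154, 0.001]
contact_force: [-0.0, -0.8, 0.4]
grip_width: 0.0856
gripper_force: 0.0
```

Call:
step_arm(plan=[[0, 0, -0.25, 0, 0, 0, 0], [0, 0, -0.25, 0, 0, 0, 0], [0, 0, -0.25, 0, 0, 0, 0], [0, 0, -0.25, 0, 0, 0, 0], [0, 0, -0.25, 0, 0, 0, 0], [0, 0, -0.25, 0, 0, 0, 0], [0, 0, -0.25, 0, 0, 0, 0], [0, 0, -0.16, 0, 0, 0, 0]])

```text
time_s: 2.7
eef_pos: [0.3995, -0.0374, 0.0319]
orientation: [-3.138, -0.155, 0.001]
contact_force: [-0.1, -0.0, 0.2]
grip_width: 0.0852
gripper_force: 0.0
```

```bash
python3 - <<'E'
from h import *
print(r.tip_extent, r.read_state()["contact_force"])
s=r.snapshot("side"); im=s["pixels"][120:300,190:430,::-1]
cv2.imwrite("pics/s1.png",cv2.resize(im,None,fx=3,fy=3,interpolation=cv2.INTER_CUBIC))
E
```

```text
0.017 [-0.13366973 -0.02574864  0.24273309]
```

View pics/s1.png

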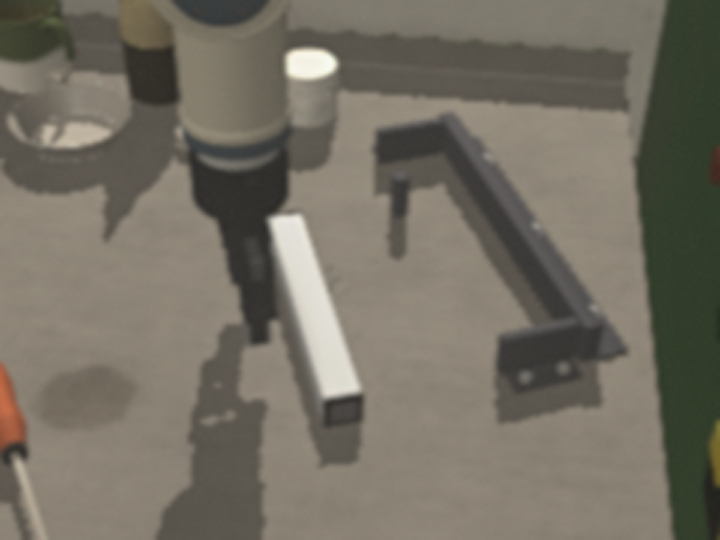

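The fingertips hang behind the tube, with the right tip at about crop (258,342). I'll check its height.

```bash
python3 - <<'E'
from h import *
c=cam(r.snapshot("side"))
for z in (.01,.015,.02,.028,.035): print(z,atz(c,[(190+258/3,120+342/3)],z))
E
```

```text
0.01 [[ 0.40620448 -0.06152311  0.01      ]]
0.015 [[ 0.40602696 -0.06675568  0.015     ]]
0.02 [[ 0.40584944 -0.07198825  0.02      ]]
0.028 [[ 0.40556541 -0.08036037  0.028     ]]
0.035 [[ 0.40531689 -0.08768597  0.035     ]]
```

Call:
step_arm(plan=[[0, 0, -0.18, 0, 0, 0, 0], [0, 0, -0.18, 0, 0, 0, 0], [0.1, 0.03, 0, 0, 0, 0, 0], [0.1, 0.03, 0, 0, 0, 0, 0], [0.1, 0.03, 0, 0, 0, 0, 0], [0.1, 0.03, 0, 0, 0, 0, 0], [0.08, 0.03, 0, 0, 0, 0, 0]])

```text
time_s: 3.68
eef_pos: [0.4242, -0.0299, 0.0149]
orientation: [3.138, 0.155, 0.001]
contact_force: [-4.0, -2.0, 0.9]
grip_width: 0.085
gripper_force: 1.3
```

Call:
step_arm(plan=[[0.08, 0.008, 0, 0, 0, -0.025, 0], [0.08, 0.003, 0, 0, 0, -0.025, 0], [0.08, 0, 0, 0, 0, -0.025, 0], [0.08, -0.002, 0, 0, 0, -0.025, 0], [0.08, -0.004, 0, 0, 0, -0.025, 0], [0.08, -0.006, 0, 0, 0, -0.025, 0], [0.08, -0.008, 0, 0, 0, -0.025, 0], [0.08, -0.01, 0, 0, 0, -0.025, 0], [0.08, -0.012, 0, 0, 0, -0.025, 0]])

```text
time_s: 4.8
eef_pos: [0.46, -0.0315, 0.0148]
orientation: [-3.135, 0.201, -0.0]
contact_force: [-1.6, 0.5, -0.7]
grip_width: 0.0856
gripper_force: 0.7
```

Call:
step_arm(plan=[[0.08, -0.015, 0, 0, 0, -0.025, 0], [0.08, -0.017, 0, 0, 0, -0.025, 0], [0.08, -0.02, 0, 0, 0, -0.025, 0], [0.08, -0.022, 0, 0, 0, -0.025, 0], [0.08, -0.025, 0, 0, 0, -0.025, 0], [0.08, -0.025, 0, 0, 0, -0.025, 0], [0.08, -0.026, 0, 0, 0, -0.025, 0], [0.08, -0.028, 0, 0, 0, -0.025, 0], [0.08, -0.03, 0, 0, 0, -0.025, 0]])

```text
time_s: 5.92
eef_pos: [0.496, -0.042, 0.0148]
orientation: [-3.093, 0.551, -0.0]
contact_force: [-1.3, 0.8, -1.0]
grip_width: 0.0853
gripper_force: 0.7
```

```bash
python3 - <<'E'
from h import *
s=r.snapshot("top"); im=s["pixels"][130:250,220:380,::-1]
a=cv2.resize(im,None,fx=5,fy=5,interpolation=cv2.INTER_CUBIC)
cv2.imwrite("pics/t2.png",a)
E
```

```text
(no output)
```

View pics/t2.png

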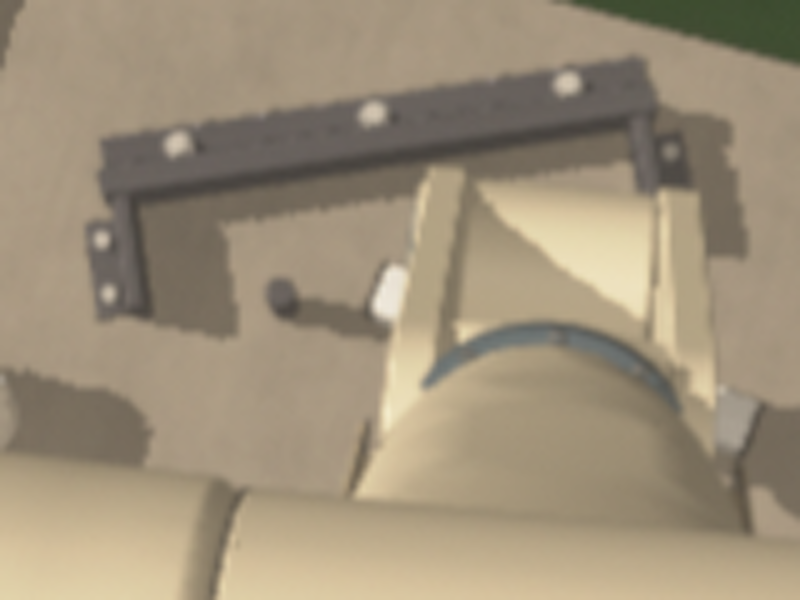

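The tube is visible at both ends. The left end's top corners are about (390,264) and (371,305) in the crop, and the right end's are (762,402) and (738,458). The post is at (283,297).

```bash
cat > bay.py <<'E'
from h import *
np.set_printoptions(precision=4,suppress=True)
def bayf(p):
    b=np.array([.6371,.0521]);a=.1668;c,s=np.cos(a),np.sin(a)
    return (np.atleast_2d(p)[:,:2]-b)@np.array([[c,-s],[s,c]])
def T(uv,o,k=5): return [((x+.5)/k-.5+o[0],(y+.5)/k-.5+o[1]) for x,y in uv]
E
python3 - <<'E'
from bay import *
c=cam(r.snapshot("top"))
P=atz(c,T([(390,264),(371,305),(762,402),(738,458)],(220,130)),.03)
print(P,bayf(P)); print("mid",P.mean(0)); d=(P[0]+P[1]-P[2]-P[3])/2; print(np.linalg.norm(d),np.degrees(np.arctan2(-d[0],d[1])))
print("post", atz(c,T([(283,297)],(220,130)),.045))
E
```

```text
[[ 0.5726  0.0433  0.03  ]
 [ 0.5478  0.0541  0.03  ]
 [ 0.492  -0.1763  0.03  ]
 [ 0.4587 -0.1618  0.03  ]] [[-0.065   0.002 ]
 [-0.0878  0.0168]
 [-0.181  -0.2011]
 [-0.2114 -0.1814]]
mid [ 0.5178 -0.0602  0.03  ]
0.23367676389004655 -21.27617447160401
post [[0.5489 0.1048 0.045 ]]
```

Call:
step_arm(plan=[[0.056, -0.02, 0, 0, 0, 0, 0], [0, 0, 0, 0, 0, 0, 0], [-0.19, 0.07, 0, 0, 0, 0, 0], [-0.19, 0.07, 0, 0, 0, 0, 0], [-0.18, 0.07, 0.2, 0, 0, 0, 0], [0, 0, 0.5, 0, 0, 0, 0], [0, 0, 0.5, 0, 0, 0, 0], [0, 0, 0.4, 0, 0, 0, 0]])

```text
time_s: 7.02
eef_pos: [0.4704, -0.0322, 0.0964]
orientation: [-3.093, 0.549, -0.002]
contact_force: [0.3, 0.4, 0.3]
grip_width: 0.0852
gripper_force: 0.0
```

Call:
step_arm(plan=[[0, -0.34, 0, 0, 0, 0.157, 255], [0, -0.34, 0, 0, 0, 0.157, 255], [0, -0.34, 0, 0, 0, 0.157, 255], [0, -0.34, 0, 0, 0, 0.157, 255], [0, -0.34, 0, 0, 0, 0.157, 255], [0, -0.34, 0, 0, 0, 0.157, 255], [0, -0.34, 0, 0, 0, 0.157, 255], [0, -0.34, 0, 0, 0, 0.157, 255], [0, -0.34, 0, 0, 0, 0.157, 255], [0, -0.34, 0, 0, 0, 0.157, 255]])

```text
time_s: 8.28
eef_pos: [0.4702, -0.2027, 0.0955]
orientation: [2.571, 1.805, 0.001]
contact_force: [-0.1, -0.5, -0.3]
grip_width: 0.0001
gripper_force: 0.0
```

```bash
python3 - <<'E'
from h import *
s=r.snapshot("top"); im=s["pixels"][130:250,220:380,::-1]
cv2.imwrite("pics/t3.png",cv2.resize(im,None,fx=5,fy=5,interpolation=cv2.INTER_CUBIC)); print(r.read_state()["joint_pos"])
E
```

```text
[-4.12054341e-01  3.87260031e-01  1.99477139e+00 -8.21475494e-04
  7.57796063e-01 -7.25242265e-02]
```

View pics/t3.png

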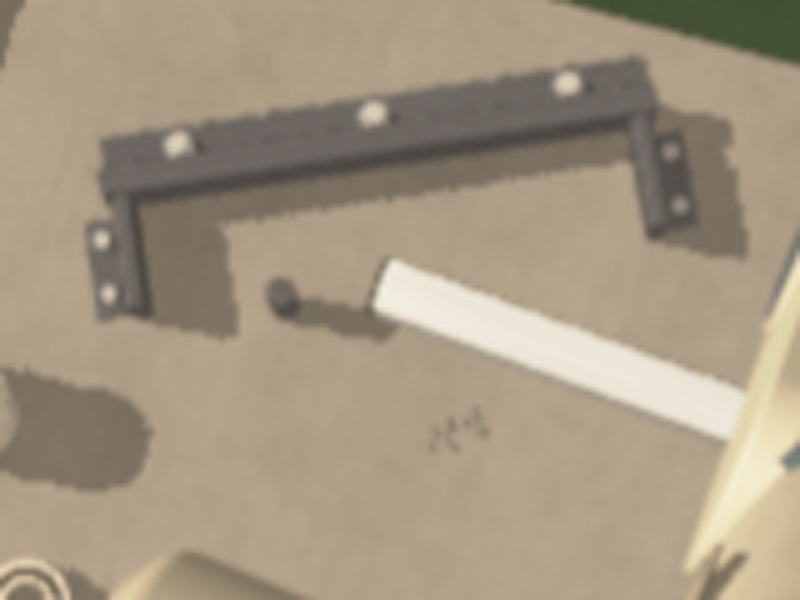

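The tube's far edge runs from (393,259) to (748,391) in the crop and its near edge from (373,308) to (725,440). The post top is at (283,296).

```bash
python3 - <<'E'
from bay import *
c=cam(r.snapshot("top"))
P=atz(c,T([(391,258),(748,391),(372,308),(725,440)],(220,130)),.03)
print(P,bayf(P))
post=atz(c,T([(283,296)],(220,130)),.045)[0]
d=P[0]-P[1]+P[2]-P[3];d/=np.linalg.norm(d);n=np.array([d[1],-d[0],0])
print("yaw",np.degrees(np.arctan2(-d[0],d[1])),"post",post,"edges rel post (near,far)",[(P[i]-post)@n for i in(2,3,0,1)],"left end along",[(P[i]-post)@d for i in (0,2)])
le=(P[0]+P[2])/2; print("left mid",le,"right end",le-.24*d, "dir",d,n)
E
```

```text
[[ 0.5763  0.0428  0.03  ]
 [ 0.4985 -0.1681  0.03  ]
 [ 0.546   0.0535  0.03  ]
 [ 0.4693 -0.1543  0.03  ]] [[-0.0615  0.0009]
 [-0.1732 -0.1942]
 [-0.0897  0.0165]
 [-0.1997 -0.1757]]
yaw -20.24432255078148 post [0.5495 0.1048 0.045 ] edges rel post (near,far) [np.float64(0.014404224992658192), np.float64(0.01438181323010257), np.float64(0.04653949830373757), np.float64(0.04656191006629317)] left end along [np.float64(-0.04895411215364012), np.float64(-0.049395408552201696)]
left mid [0.5611 0.0481 0.03  ] right end [ 0.4781 -0.1771  0.03  ] dir [0.346  0.9382 0.    ] [ 0.9382 -0.346   0.    ]
```

Call:
step_arm(plan=[[0, 0, -0.4, 0, 0, 0, 255], [0, 0, -0.4, 0, 0, 0, 255], [0, 0, -0.37, 0, 0, 0, 255], [0, 0, -0.2, 0, 0, 0, 255], [0.035, 0.094, 0, 0, 0, 0, 255], [0.035, 0.094, 0, 0, 0, 0, 255], [0.035, 0.094, 0, 0, 0, 0, 255], [0.035, 0.094, 0, 0, 0, 0, 255], [0.035, 0.094, 0, 0, 0, 0, 255]])

```text
time_s: 9.5
eef_pos: [0.4796, -0.179, 0.0267]
orientation: [2.575, 1.798, 0.0]
contact_force: [-1.9, -5.5, 4.3]
grip_width: -0.0003
gripper_force: 2.4
```

Call:
step_arm(plan=[[0.035, 0.094, 0, 0, 0, 0, 255], [0.035, 0.094, 0, 0, 0, 0, 255], [0.035, 0.094, 0, 0, 0, 0, 255], [0.035, 0.094, 0, 0, 0, 0, 255], [0.035, 0.094, 0, 0, 0, 0, 255], [0.035, 0.094, 0, 0, 0, 0, 255], [0.035, 0.094, 0, 0, 0, 0, 255], [0.035, 0.094, 0, 0, 0, 0, 255]])

```text
time_s: 10.5
eef_pos: [0.4936, -0.1416, 0.0266]
orientation: [2.575, 1.798, -0.0]
contact_force: [-2.7, -4.8, 4.5]
grip_width: -0.0001
gripper_force: 2.7
```

```bash
python3 - <<'E'
from h import *
s=r.snapshot("top"); im=s["pixels"][130:250,220:380,::-1]
cv2.imwrite("pics/t4.png",cv2.resize(im,None,fx=5,fy=5,interpolation=cv2.INTER_CUBIC))
E
```

```text
(no output)
```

View pics/t4.png

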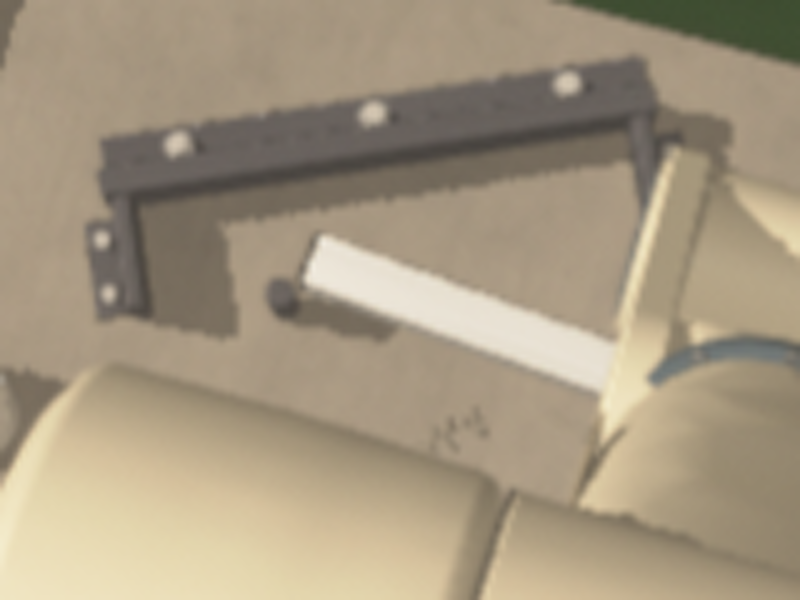

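The tube is sliding straight in. Its left end top corners are at crop (321,234) and (303,283), just beside the post at (283,297) with a small gap. I'll carry on for about 55 mm.

Call:
step_arm(plan=[[0.035, 0.094, 0, 0, 0, 0, 255], [0.035, 0.094, 0, 0, 0, 0, 255], [0.035, 0.094, 0, 0, 0, 0, 255], [0.035, 0.094, 0, 0, 0, 0, 255], [0.035, 0.094, 0, 0, 0, 0, 255]])

```text
time_s: 11.18
eef_pos: [0.5021, -0.118, 0.0265]
orientation: [2.575, 1.798, -0.0]
contact_force: [-2.4, -6.2, 4.6]
grip_width: -0.0004
gripper_force: 2.8
```

Call:
step_arm(plan=[[0.035, 0.094, 0, 0, 0, 0, 255], [0.035, 0.094, 0, 0, 0, 0, 255], [0.035, 0.094, 0, 0, 0, 0, 255]])

```text
time_s: 11.55
eef_pos: [0.5073, -0.1039, 0.0265]
orientation: [2.576, 1.798, -0.0]
contact_force: [-2.7, -5.6, 4.5]
grip_width: 0.0002
gripper_force: 2.8
```

Call:
step_arm(plan=[[0.035, 0.094, 0, 0, 0, 0, 255], [0.035, 0.094, 0, 0, 0, 0, 255], [0.035, 0.094, 0, 0, 0, 0, 255]])

```text
time_s: 11.92
eef_pos: [0.5125, -0.0898, 0.0265]
orientation: [2.576, 1.798, -0.001]
contact_force: [-1.9, -5.4, 4.4]
grip_width: 0.0002
gripper_force: 2.9
```

```bash
python3 - <<'E'
from h import *
s=r.snapshot("top"); im=s["pixels"][130:250,220:380,::-1]
cv2.imwrite("pics/t5.png",cv2.resize(im,None,fx=5,fy=5,interpolation=cv2.INTER_CUBIC))
E
```

```text
(no output)
```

View pics/t5.png

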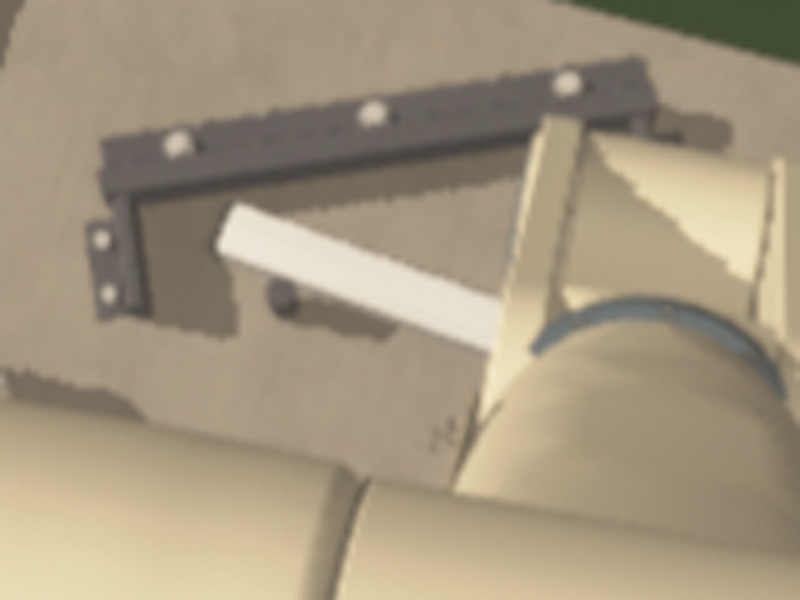

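The left end is now behind the post, with its top corners at (237,203) and (218,245) and the post at (283,297). Next I retreat, lift, and go round to the robot-side face near the right end.

Call:
step_arm(plan=[[-0.05, -0.14, 0, 0, 0, 0, 255], [-0.05, -0.14, 0.1, 0, 0, 0, 255], [0, 0, 0.5, 0, 0, 0, 255], [0, 0, 0.5, 0, 0, 0, 255], [0, 0, 0.3, 0, 0, 0, 255], [-0.16, 0.49, 0, 0, 0, 0, 255], [-0.16, 0.49, 0, 0, 0, 0, 255], [-0.18, 0.49, 0, 0, 0, 0, 255], [0, 0, 0, 0, 0, 0, 255]])

```text
time_s: 13.1
eef_pos: [0.4816, -0.0293, 0.0962]
orientation: [-2.574, -1.8, 0.001]
contact_force: [-0.4, -0.9, -0.4]
grip_width: 0.0002
gripper_force: 0.0
```

Call:
step_arm(plan=[[0, 0, -0.4, 0, 0, 0, 255], [0, 0, -0.4, 0, 0, 0, 255], [0, 0, -0.4, 0, 0, 0, 255], [0, 0, -0.17, 0, 0, 0, 255], [0.09, -0.035, 0, 0, 0, 0, 255], [0.09, -0.035, 0, 0, 0, 0, 255], [0.09, -0.035, 0, 0, 0, 0, 255], [0.09, -0.035, 0, 0, 0, 0, 255]])

```text
time_s: 14.1
eef_pos: [0.5006, -0.0372, 0.0281]
orientation: [-2.576, -1.798, 0.0]
contact_force: [-2.8, 0.9, 1.8]
grip_width: 0.0003
gripper_force: 1.6
```

Contact is made. I'll swing the right end in along the arc.

Call:
step_arm(plan=[[0.095, -0.033, 0, 0, 0, 0.03, 255], [0.096, -0.03, 0, 0, 0, 0.03, 255], [0.097, -0.027, 0, 0, 0, 0.03, 255], [0.097, -0.024, 0, 0, 0, 0.03, 255], [0.098, -0.02, 0, 0, 0, 0.03, 255], [0.1, -0.017, 0, 0, 0, 0.03, 255]])

```text
time_s: 14.85
eef_pos: [0.5301, -0.0448, 0.0278]
orientation: [2.402, 2.025, 0.0]
contact_force: [-2.3, -0.4, 1.3]
grip_width: -0.0001
gripper_force: 1.1
```

Call:
step_arm(plan=[[0.1, -0.014, 0, 0, 0, 0.03, 255], [0.1, -0.011, 0, 0, 0, 0.03, 255], [0.1, -0.008, 0, 0, 0, 0.03, 255], [0.1, -0.005, 0, 0, 0, 0.03, 255]])

```text
time_s: 15.35
eef_pos: [0.5501, -0.0466, 0.0278]
orientation: [2.276, 2.165, 0.0]
contact_force: [-1.8, -1.2, 0.9]
grip_width: 0.0004
gripper_force: 1.0
```

```bash
python3 - <<'E'
from bay import *
st=r.read_state(); print(st["eef_pos"],bayf(st["eef_pos"]),st["contact_force"])
# tube outline: bright low-saturation pixels in bay region, left of arm
s=r.snapshot("top");c=cam(s);im=s["pixels"].astype(int)
m=((im.min(2)>170)).astype(np.uint8)
k,lab,stt,cen=cv2.connectedComponentsWithStats(m)
for i in range(1,k):
    if stt[i,4]>40 and 220<cen[i,0]<380 and 130<cen[i,1]<250: 
        q=np.argwhere(lab==i)[:,::-1]; print(stt[i],cen[i]); rc=cv2.boxPoints(cv2.minAreaRect(q.astype(np.float32))); print(bayf(atz(c,rc,.03)))
E
```

```text
[ 0.5501 -0.0466  0.0278] [[-0.1022 -0.0829]] [-1.774  -1.2383  0.8842]
[324 149  28  21 306] [340.8791 157.232 ]
[[-0.0218 -0.0764]
 [ 0.028  -0.0929]
 [ 0.0002 -0.1751]
 [-0.0494 -0.1581]]
[261 172  46  26 481] [284.9314 179.8212]
[[-0.0416  0.1154]
 [ 0.0155  0.0831]
 [-0.0578 -0.0363]
 [-0.1139 -0.0033]]
```

Call:
step_arm(plan=[[0.1, 0, 0, 0, 0, 0.03, 255], [0.1, 0.004, 0, 0, 0, 0.03, 255], [0.1, 0.008, 0, 0, 0, 0.03, 255], [0.1, 0.012, 0, 0, 0, 0.03, 255]])

```text
time_s: 15.9
eef_pos: [0.5701, -0.0453, 0.0278]
orientation: [2.142, 2.298, 0.0]
contact_force: [-0.8, -0.5, 0.3]
grip_width: -0.0004
gripper_force: 0.6
```

Call:
step_arm(plan=[[0.1, 0.014, 0, 0, 0, 0.03, 255], [0.1, 0.016, 0, 0, 0, 0.03, 255], [0.1, 0.017, 0, 0, 0, 0.03, 255]])

```text
time_s: 16.27
eef_pos: [0.585, -0.043, 0.0278]
orientation: [2.037, 2.392, 0.0]
contact_force: [-0.3, -0.8, -0.1]
grip_width: -0.0003
gripper_force: 0.6
```

```bash
python3 - <<'E'
from bay import *
st=r.read_state(); print(st["eef_pos"],bayf(st["eef_pos"]),st["contact_force"])
s=r.snapshot("top");t=s["pixels"][120:220,220:380,::-1]; q=r.snapshot("side")["pixels"][140:260,280:420,::-1]
a=cv2.resize(t,(800,500),interpolation=cv2.INTER_CUBIC)
np.savez("pics/f.npz",t=t,q=q)
im=np.hstack([cv2.resize(t,(448,280),interpolation=cv2.INTER_CUBIC),cv2.resize(q,(327,280),interpolation=cv2.INTER_CUBIC)])
cv2.imwrite("pics/c6.png",im)
# brightness profile along bay-x lines at z=.03
c=cam(s);g=s["pixels"].min(2).astype(np.float32)
b=np.array([.6371,.0521]);A=.1668
for y in (.14,.13,.12,.11,.1,.08,.06,.04,.02,0):
    xs=np.arange(-.09,.01,.004); X=np.c_[b[0]+np.cos(A)*xs-np.sin(A)*y,b[1]+np.sin(A)*xs+np.cos(A)*y,np.full(len(xs),.03)]
    uv=proj(c,X).astype(np.float32); print(y,cv2.remap(g,uv[:,0],uv[:,1],1).ravel().astype(int))
E
```

```text
[ 0.585  -0.043   0.0278] [[-0.0671 -0.0851]] [-0.3168 -0.7689 -0.0705]
0.14 [129 128 113  95  93  93  93  92  92  92  91  91  91  92  93  92  91  91
  91  91  86  75  65  71  88]
0.13 [129 117 100  94  94  94  93  93  93  92  93  93  93  92  91  91  91  91
  91  91  89  75  66  73  90]
0.12 [125 103  95  94  94  93  93  92  89  86  87  91  90  93  91  85  85  88
  91  91  88  76  67  71  88]
0.11 [100  95  95  95  95  94  94  97 117 156 203 213 214 215 213 210 207 160
  98  92  90  76  67  74  89]
0.1 [ 98  96  96  95  96  96  95 101 118 156 203 215 215 214 212 211 201 145
  97  90  87  76  66  72  88]
0.08 [131 131 129 126 113  97  95 101 119 157 202 214 214 213 210 208 200 143
  95  91  88  77  66  72  87]
0.06 [ 91  81  74  82  93  88  88  97 117 153 199 212 213 212 208 206 197 142
  96  89  86  74  67  71  87]
0.04 [ 90  91 110 124 115  94  92  99 117 153 197 209 211 210 208 207 195 143
  95  91  88  77  66  71  86]
0.02 [ 92  92  94 104 108 105  96  99 116 151 195 207 209 209 208 207 194 141
  96  90  88  76  66  71  86]
0 [163 165 165 166 164 170 177 182 186 191 197 202 212 212 209 207 194 144
  97  92  89  77  66  71  85]
```

The tube is now parallel to the rail, spanning about x -54 to -22 mm and y -124 to +116 mm in the bay's frame, so it is fully inside. I'll back off and lift clear.

Call:
step_arm(plan=[[-0.15, -0.025, 0, 0, 0, 0, 255], [-0.2, -0.035, 0, 0, 0, 0, 255], [-0.2, -0.035, 0.2, 0, 0, 0, 255], [0, 0, 0.5, 0, 0, 0, 255], [0, 0, 0.8, 0, 0, 0, 255], [-0.8, -0.5, 0.8, 0, 0, 0, 255], [-0.8, -0.5, 0.3, 0, 0, 0, 255], [-0.8, -0.8, 0, 0, 0, 0, 255], [-0.6, -0.9, 0, 0, 0, 0, 255], [0, -0.9, 0, 0, 0, 0, 255], [0, -0.9, 0, 0, 0, 0, 255], [0, 0, 0, 0, 0, 0, 255]])

```text
time_s: 17.88
eef_pos: [0.4068, -0.2753, 0.1586]
orientation: [2.042, 2.385, -0.0]
contact_force: [0.1, 0.2, -1.1]
grip_width: 0.0001
gripper_force: 0.0
```

```bash
python3 - <<'E'
from h import *
t=r.snapshot("top")["pixels"][120:270,190:430,::-1]; q=r.snapshot("side")["pixels"][130:270,230:420,::-1]
f=lambda a,h:cv2.resize(a,(int(a.shape[1]*h/a.shape[0]),h),interpolation=cv2.INTER_CUBIC)
cv2.imwrite("pics/fin.png",np.hstack([f(t,260),f(q,260)]))
E
```

```text
(no output)
```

View pics/fin.png

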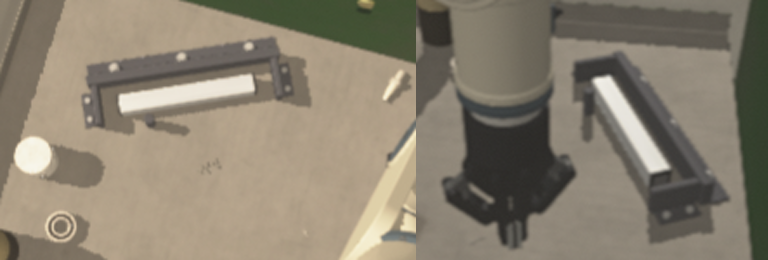

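The tube lies flat inside the bay, from about (120,103) to (253,85) in the left panel. It is behind the post at (150,122) and between the cheeks; the piston, bearing and spark plug look untouched.

```bash
python3 -c "
from bench import r
print(r.close_job())"
```

```text
the job is handed in; nothing more can be done
None
```

The tube lies flat inside the stock bay, between the back rail and the post, pushed left end first and then swung round; the bystanders are untouched, contact forces read under about 10 N, and the job was handed in at about 18 s.

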